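# Run the tins up to the stop and lock the row

## Task

Push the row of four tins along the track as one train, pushing only on the rear tin, until the front tin is fully home against the end stop and the tins all touch. Then push the keeper bar by its peg all the way across the track behind the rear tin, and withdraw. Only push: the tins stay down on the track, and the things standing round it stay where they are.

Things in the scene. Friction and masses are not known exactly. Their poses are not given: they have to be found in the camera images.
- track: fixed metal track lying flat: floor plate 510 x 128 mm, its top 4 mm above the table; two side rails, tops at 22 mm, with a lane 94 mm wide between them. Origin at table height on the lane's centre line; x along the lane to the end stop (to the robot's right), y across it away from the robot, z up. Open end at x = -0.290. With the row home the tin centres are at x = 0.155, 0.065, -0.025, -0.115.
- stop_face (a point): end stop, a dark steel block across the lane, its top 36 mm above the table: centre of the foot of the face that the front tin meets, at x = 0.200, y = 0, z = 0.004 in the track's frame.
- keeper_pivot (a point): upright pivot of the keeper, outside the rail on the robot's side, at x = -0.173, y = -0.066 in the track's frame; this point is at the bar's underside, 24 mm above the table. The bar is flat steel, 14 mm wide, 8 mm thick, reaches 122 mm from the pivot and swings level above the rails.
- tin_1: round flat tin with a white lid, diameter 90 mm, 32 mm tall, 0.14 kg; origin at the centre of its underside, which rests on the track floor. The front tin, nearest the end stop; it starts 50 to 100 mm short of it.
- tin_2: round flat tin with a white lid, diameter 90 mm, 32 mm tall, 0.14 kg; origin at the centre of its underside, which rests on the track floor. Second in the row.
- tin_3: round flat tin with a white lid, diameter 90 mm, 32 mm tall, 0.14 kg; origin at the centre of its underside, which rests on the track floor. Third in the row.
- tin_4: round flat tin with a white lid, diameter 90 mm, 32 mm tall, 0.14 kg; origin at the centre of its underside, which rests on the track floor. The rear tin, nearest the open end; the tins start in line, nearly touching (gaps up to 3 mm). Sliding the whole row takes some 2 to 8 N.
- keeper (a joint): angle of the keeper bar, rad. 0 = swung right out; 0.52 = alongside the rail, pointing to the open end; 2.09 (its stop) = straight across the lane, about 6 mm behind the rear tin when the row is home. It closes clockwise seen from above, its free end passing over the open-end part of the lane. Starts at 0 to 0.5. Stays where it is left; about 1.5 N at the peg moves it.
- keeper_peg (a point): middle of the upright black peg on the keeper bar: peg diameter 12 mm, from 32 to 58 mm above the table (this point 44 mm), 98 mm from the pivot.
- oil_bottle: bystander: clear bottle with black cap, diameter 50 mm, 102 mm tall, loose; origin at the centre of its underside.
- label_roll: bystander: roll of labels standing upright, diameter 61 mm, 74 mm tall, loose; origin at the centre of its underside.
- mug: bystander: white mug with handle, 78 x 116 mm, 97 mm tall, loose; origin at the centre of its underside.
- tape_roll: bystander: roll of masking tape lying flat, diameter 98 mm, 25 mm tall, loose; origin at the centre of its underside.
Things that resemble listed ones, but are neither listed nor needed, are in the scene too. What is shaped like the tin_4 but blue is not meant. What is shaped like the tin_1 but orange is not meant.

How it is judged (in metres and radians):
On the way, in this order (a step that is already met when the one before it is completed fails the run):
1. the row of tins is home against the end stop while the keeper is still open (x of tin_1 in the frame of track above 0.151 m and x of tin_4 in the frame of track above -0.123 m and y of tin_1 in the frame of track between -0.01 and 0.01 m and height (world z) of each of tin_1, tin_2, tin_3, tin_4 below 0.009 m and y of tin_2 in the frame of track between -0.01 and 0.01 m and y of tin_3 in the frame of track between -0.01 and 0.01 m and y of tin_4 in the frame of track between -0.01 and 0.01 m and value of joint keeper below 1 rad), for 0.2 s.
2. the keeper is swung across behind the rear tin (value of joint keeper above 2 rad), for 0.2 s.
At the end, for the whole second after the job is handed in: The front tin is within 4 mm of the end stop and the rear tin within 8 mm of its home place, all four tins flat on the track floor in the lane and at rest, and the keeper closed to within 0.09 rad of its stop (x of tin_1 in the frame of track above 0.151 m and x of tin_4 in the frame of track above -0.123 m and y of tin_1 in the frame of track between -0.01 and 0.01 m and height (world z) of each of tin_1, tin_2, tin_3, tin_4 below 0.009 m and y of tin_2 in the frame of track between -0.01 and 0.01 m and y of tin_3 in the frame of track between -0.01 and 0.01 m and y of tin_4 in the frame of track between -0.01 and 0.01 m and value of joint keeper above 2 rad and linear speed of each of tin_1, tin_2, tin_3, tin_4 below 0.01 m/s); the robot touches nothing.
It fails at once if a tin is lifted or tipped (height (world z) of any of tin_1, tin_2, tin_3, tin_4 above 0.014 m or angle between any of tin_1, tin_2, tin_3, tin_4's own z axis and vertical above 0.2 rad).
It fails at once if the robot pushes on a tin other than the rear one (contact force between any of the arm, the fingers and tin_1 above 1 N or contact force between any of the arm, the fingers and tin_2 above 1 N or contact force between any of the arm, the fingers and tin_3 above 1 N).
It fails at once if a thing standing round the track is moved by more than 20 mm (distance of any of oil_bottle, label_roll, mug, tape_roll from where it was at the start of the episode above 0.02 m).
It also fails if it takes over 51 s, if anything falls off the work surface, if the arm or the gripper's body presses on something with over 40 N, if the wrist force passes 120 N, or if a joint passes its speed limit or range.

## Robot

A 6-joint arm with a two-finger parallel gripper is mounted at the origin on a cart in front of the work surface, level with it; the furniture and walls round the work are solid. World frame = base frame: x ahead of the robot, y to its left, z up, the work surface at z = 0. Lengths are in m, angles in degrees, forces in N, time in s.
With the tool pointing down it reaches from about 0.25 to 0.725 m from the base axis. Payload 9.7 kg.
Tool frame: the origin (TCP) lies between the finger pads; the fingertips stand 19 mm ahead of it and the grasp point (between the pads) is the TCP (env.nose_length is the distance from the TCP to the fingertips, in m); z points along the fingers, y is the line along which they close (so a half turn about z gives the same grasp; the last joint's range is limited). The gripper opens to 85 mm and grips with 20 to 120 N. Pads are 22 mm wide; open, the fingers measure 114 mm over their backs; the gripper's body (76 mm by 85 mm) begins 54 mm behind the grasp point. The pads swing forward as they close: fully open they stand 13 mm farther back than shut.
Start: joints at [-76.031, 4.979, 10.078, 95.1, 0, 90], TCP at [0.133, -0.534, 0.25] pointing down, gripper open.
Joint ranges: [-179.16, 179.16], [-48.56, 103.87], [-65.8, 70.77], [-126.05, 130.52], [-82.76, 87.17], [-180, 180]. Speed limits (degrees/s): [127.2, 127.2, 147.25, 180, 180, 180].

## Interface

Orientations are given as [roll, pitch, yaw] about the fixed x, y, z axes, in that order (R = Rz(yaw) Ry(pitch) Rx(roll)).
In Python, from station import env gives the robot as it stands. The module is installed in compiled form; this text tells all that it offers.
- The arm moves only by the tool carry_out, never from a script. Its argument "rows" is one flat list of numbers, 7 for each row, row after row: the shift along the tool's x, y, z in m, then the turn, a rotation vector about the tool's x, y, z in degrees, then the closure in counts, from 0 (fully open) to 255 (shut). In form: [tx, ty, tz, rx, ry, rz, hand, tx, ty, tz, rx, ry, rz, hand, ...]. A call has 1 to 12 rows; each row is the pose to reach, as a shift and turn from the pose commanded when the call began, along the tool's axes at that moment; what a row does not reach only later rows make up. A row lasts 1/8 s, in which the tool goes at most 62.5 mm and 10.7 degrees, less where a joint would pass 70% of its speed; a pose out of reach is approached as far as the arm can. A call with a gripper value outside its range is refused whole. The fingers move at their own pace and stop on an object; "squeeze" is the grip in N (left out, the last holds). Time passes only in rows, so rows that repeat a pose let the fingers close. It gives the time, the measured TCP pose, the force, the opening and the grip force at its end, in the units of the state.
- env.get_obs(): the state, without advancing time (a new reading comes with each control period).
- env.camera(name): name is "scene" or "top"; returns the picture (384x512x3 uint8, blue, green, red); there is no depth.
- env.calibration(name): a dict with "K" (3x3 intrinsics, pixels), "rvec" (rotation vector, rad) and "tvec" (3), from world to camera coordinates, as OpenCV has them. Camera axes: x right, y down, z forward; pixel columns grow to the right and rows downward; lengths in m; the calibration is good to about 2 mm. A picture is of the moment at which its call begins. calibration takes no time and is no camera call.
- env.sign_off(): hands the job in; it is judged then, once.
Trained networks look in the newest picture that a camera, given by its name, has taken for a name from the list of things; names that differ only in an ending like _2 or _b are one class to them, and where a whole thing is asked for, a point or a joint stands for the part that bears it (a point fixed in the world has none). Each returns a list of dicts, best first, with "conf" (0 to 1); they miss things now and then, are a little off and sometimes report something else, mostly with a low value. They report only what shows in the picture. A call takes as long as a camera call. They do not tell look-alikes from the thing itself.
- env.masks_of(camera, target): "mask" (384x512 bool, what is visible of it).
- env.spot_point(camera, target): "point" ([x, y, z] in m, in world coordinates, good to about 4 mm: a listed point, or the origin of a listed thing).
The state is a dict: "time_s": time; "joint_positions": joint angles; "joint_velocities": joint speeds; "joint_efforts": joint torques, N m; "tool_pos": TCP position; "ee_rot": TCP orientation; "force": force on the tool from outside, world axes, zero at the start; "torque": the same for the moment, N m; "gripper_width": finger opening in m; "grip_force": force on a finger pad.
Only numpy, scipy, OpenCV 4.12 (cv2) and the standard library are available. Lean on these libraries where they do the work, as an engineer would, in place of code of your own. Each camera call takes 0.05 s, during which the arm holds its last target. There are 200 camera calls.

## Working session

There is one attempt and no reset: what is moved stays moved. The work goes in short steps, Python scripts to look and compute and a tool call to move; the robot and the scene stay as the last step left them, time stands still between calls to the robot, and variables do not carry over. Pictures are saved under pics/ and viewed, at most 10 in all, crops included, and the job is handed in when it is done.

Besides the shell and the picture viewer there is one more tool, called after "Request:" as name(argument=value, ...), one argument or row to a line, values as JSON. carry_out: Moves the arm, as the interface text tells. Its arguments: {"type":"object","properties":{"rows":{"type":"array","items":{"type":"number"}},"squeeze":{"type":"number"}},"required":["rows"]}

```bash
mkdir -p pics
cat > h.py <<'E'
import numpy as np, cv2
from station import env
def P(cam):
    c=env.calibration(cam); K=np.array(c["K"],float); R=cv2.Rodrigues(np.array(c["rvec"],float))[0]; t=np.array(c["tvec"],float).ravel()
    return K,R,t
def proj(cam,p):
    K,R,t=P(cam); q=(K@(R@np.atleast_2d(p).T+t[:,None])).T; return q[:,:2]/q[:,2:]
def ray(cam,uv,z):
    K,R,t=P(cam); d=R.T@np.linalg.inv(K)@np.array([uv[0],uv[1],1.]); o=-R.T@t
    return o+d*(z-o[2])/d[2]
def tri(uv1,uv2):
    A=[];
    for cam,uv in (("scene",uv1),("top",uv2)):
        K,R,t=P(cam); M=K@np.c_[R,t]; A+=[uv[0]*M[2]-M[0],uv[1]*M[2]-M[1]]
    X=np.linalg.svd(np.array(A))[2][-1]; return X[:3]/X[3]
E
python3 - <<'E'
from h import *
for c in("scene","top"):
    im=env.camera(c); cv2.imwrite(f"pics/{c}0.png",cv2.resize(im,(800,600)))
    for n in("track","stop_face","keeper_pivot","keeper_peg","tin_1","oil_bottle","label_roll","mug","tape_roll"):
        for r in env.spot_point(c,n):
            if r["conf"]>.2: print(c,n,round(r["conf"],2),np.round(r["point"],3),np.round(proj(c,r["point"])[0]))
o=env.get_obs(); print(o)
E
```

```text
scene track 0.73 [ 0.55  -0.086 -0.001] [257. 205.]
scene stop_face 0.8 [ 0.561 -0.285  0.006] [293. 185.]
scene stop_face 0.57 [ 0.552 -0.156  0.009] [270. 197.]
scene keeper_pivot 0.85 [0.476 0.08  0.02 ] [234. 228.]
scene keeper_peg 0.63 [0.456 0.178 0.045] [214. 236.]
scene tin_1 0.96 [ 0.395 -0.024 -0.001] [270. 232.]
scene tin_1 0.93 [0.536 0.114 0.005] [217. 226.]
scene tin_1 0.8 [ 0.553 -0.064  0.003] [252. 206.]
scene tin_1 0.73 [0.545 0.021 0.003] [236. 216.]
scene tin_1 0.7 [ 0.392  0.296 -0.003] [196. 273.]
scene tin_1 0.69 [0.529 0.286 0.001] [177. 248.]
scene tin_1 0.64 [ 0.553 -0.158  0.006] [271. 197.]
scene oil_bottle 0.54 [ 0.463 -0.468  0.001] [340. 181.]
scene label_roll 0.67 [0.723 0.181 0.004] [175. 209.]
scene mug 0.5 [ 0.712  0.336 -0.002] [140. 227.]
scene tape_roll 0.66 [ 0.713  0.332 -0.001] [141. 227.]
top track 0.67 [ 0.552 -0.091  0.002] [252. 199.]
top track 0.65 [0.454 0.176 0.047] [162. 230.]
top stop_face 0.94 [ 0.564 -0.286  0.004] [314. 195.]
top stop_face 0.43 [0.482 0.082 0.026] [196. 221.]
top keeper_pivot 0.76 [0.482 0.079 0.025] [196. 221.]
to
[... 705 characters left out ...]
ime_s': 1.0, 'joint_positions': array([-7.60322318e+01,  4.97879473e+00,  1.00779863e+01,  9.50995682e+01,
       -1.34858124e-03,  9.00017600e+01]), 'joint_velocities': array([ 0.03811812, -0.01089368,  0.04284471,  0.06061528, -0.05439613,
        0.0134665 ]), 'joint_efforts': array([ 1.89025253e-03, -5.20101249e+01,  4.64874995e+01,  1.38683499e-03,
       -3.51577148e-05,  1.11369252e-05]), 'tool_pos': array([ 0.13274946, -0.5337338 ,  0.25028311]), 'ee_rot': array([-1.79999623e+02,  1.34859281e-03,  1.39660082e+01]), 'force': array([-0.58304194,  0.25209531,  0.07473729]), 'torque': array([ 0.00391808,  0.02250081, -0.03144741]), 'grip_force': 0.0, 'gripper_width': 0.08565397646510425}
```

View pics/scene0.png

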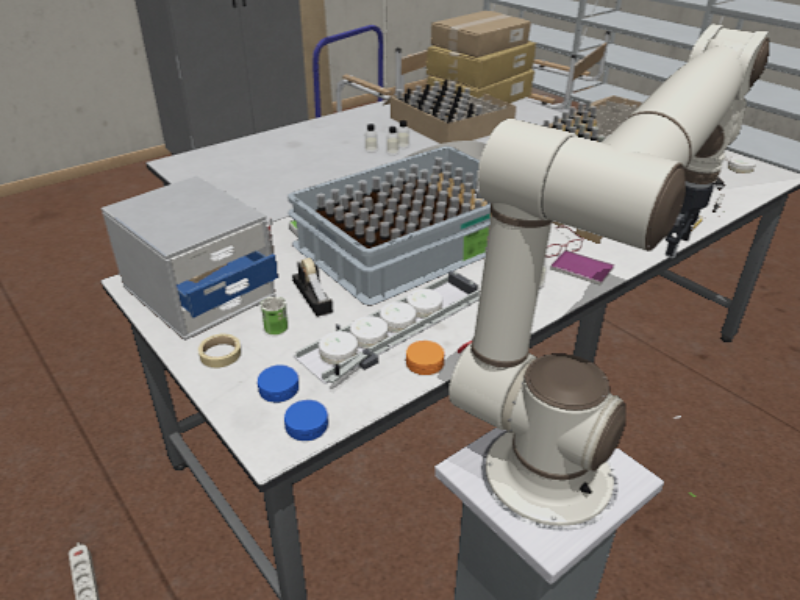

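View pics/top0.png

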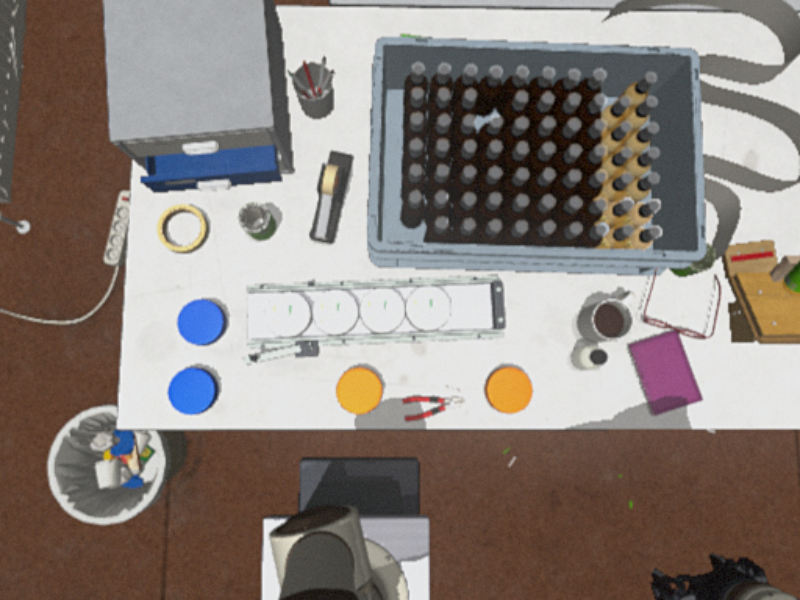

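The views agree. Tins 4 to 1 are the white ones on the track, at top-view pixels (289,313), (336,312), (382,310) and (429,308) in the 800x600 image. The stop is at (498,303) and the peg near (256,356). Look-alikes to reject are blue at (200,322) and (193,390), and orange at (360,390) and (510,390). Next I fit the track pose and overlay it on a crop.

Run:
```python
from h import *
from scipy.optimize import least_squares
im=env.camera("top"); env.camera("scene")
# lid centres from masks: triangulate
M={}
for c in("scene","top"):
    M[c]=[]
    for r in env.masks_of(c,"tin_1"):
        if r["conf"]<.4: continue
        (u,v),_,_=cv2.fitEllipse(cv2.findContours(r["mask"].astype(np.uint8),0,1)[0][0]); M[c].append((u,v))
for uv in M["scene"]:
    for uv2 in M["top"]:
        X=tri(uv,uv2); e=np.linalg.norm(proj("top",X)[0]-uv2)+np.linalg.norm(proj("scene",X)[0]-uv)
        if e<4 and -.01<X[2]<.06 and .5<X[0]<.6 and X[1]<.2: print("tin mid",np.round(X,3),round(e,1))
pts=[((.2,0),(.561,-.285)),((.2,0),(.564,-.286)),((-.173,-.066),(.476,.080)),((-.173,-.066),(.482,.079)),((0,0),(.55,-.086)),((0,0),(.552,-.091))]
tins=[(.536,.114),(.542,.118),(.545,.021),(.546,.024),(.553,-.064),(.549,-.063),(.553,-.158),(.552,-.156)]
def f(p):
    d=np.array([np.cos(p[2]),np.sin(p[2])]); n=np.array([-d[1],d[0]]); r=[]
    for (a,b),w in pts: r+=list(p[:2]+a*d+b*n-w)
    for w in tins: r.append((np.array(w)-p[:2])@n)
    return r
p=least_squares(f,[.55,-.088,-1.53]).x; d=np.array([np.cos(p[2]),np.sin(p[2])]); n=np.array([-d[1],d[0]])
print("track",p[:2],np.degrees(p[2])); np.save("track.npy",p)
for w in tins: print("tin tr",np.round([(np.array(w)-p[:2])@d,(np.array(w)-p[:2])@n],4))
pg=np.array([.455,.1762]); q=pg-p[:2]; x,y=q@d+.173,q@n+.066; print("peg",x,y,np.hypot(x,y),"joint",.52-np.arctan2(-y,-x))
W=lambda a,b,z:np.r_[p[:2]+a*d+b*n,z]
big=cv2.resize(im,None,fx=4,fy=4,interpolation=2)
def dr(P3,col): cv2.polylines(big,[np.int32(proj("top",np.array(P3))*4+2)],True,col,1)
dr([W(-.29,-.047,.022),W(.2,-.047,.022),W(.2,.047,.022),W(-.29,.047,.022)],(0,0,255))
for w in tins[1::2]: dr([(w[0]+.045*np.cos(a),w[1]+.045*np.sin(a),.036) for a in np.arange(0,6.28,.2)],(255,0,0))
dr([(pg[0]+.006*np.cos(a),pg[1]+.006*np.sin(a),.058) for a in np.arange(0,6.28,.3)],(0,255,0))
cv2.imwrite("pics/crop1.png",big[680:1000,560:1340])
```

```text
tin mid [ 0.55  -0.071  0.024] 2.3
tin mid [0.545 0.023 0.024] 1.7
tin mid [0.543 0.114 0.021] 1.1
tin mid [ 0.555 -0.161  0.022] 2.2
track [ 0.55130605 -0.08808403] -87.00720327038655
tin tr [-0.2026 -0.0047]
tin tr [-0.2063  0.0015]
tin tr [-0.1093 -0.0006]
tin tr [-0.1122  0.0006]
tin tr [-0.024   0.0029]
tin tr [-0.0252 -0.001 ]
tin tr [ 0.0699 -0.002 ]
tin tr [ 0.0679 -0.0029]
peg -0.09595174811206392 -0.016376323812933358 0.09733921073949084 joint 0.35095631419403994
```

View pics/crop1.png

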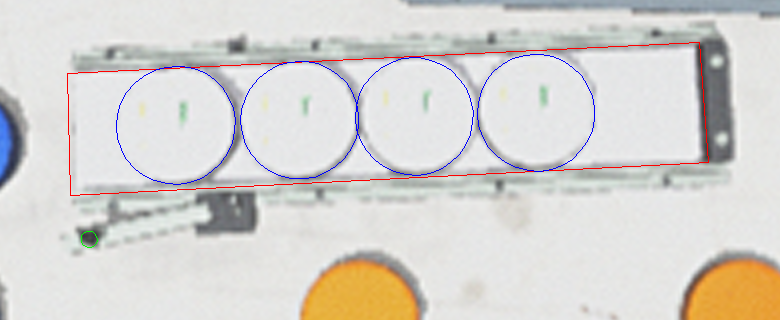

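Request:
carry_out(
  rows=[0, 0, 0, 0, 0, 0, 255],
)

```text
time_s: 1.32
tool_pos: [0.1328, -0.5337, 0.2503]
ee_rot: [-180.0, 0.0, 14.0]
force: [0.1, 0.5, 0.6]
gripper_width: 0.0697
grip_force: 0.0
```

The overlay fits: red is the lane, blue the four white tins at crop pixels (176,125), (299,120), (415,116) and (537,112), and green the peg at (90,239). The stop face at (703,103) also matches, so the choice is confirmed. Now I move above the open end.

Request:
carry_out(
  rows=[0.57, -0.615, 0.1, 0, 0, -79, 255, 0.57, -0.615, 0.1, 0, 0, -79, 255, 0.57, -0.615, 0.1, 0, 0, -79, 255, 0.57, -0.615, 0.1, 0, 0, -79, 255, 0.57, -0.615, 0.1, 0, 0, -79, 255, 0.57, -0.615, 0.1, 0, 0, -79, 255, 0.57, -0.615, 0.1, 0, 0, -79, 255, 0.57, -0.615, 0.1, 0, 0, -79, 255, 0.57, -0.615, 0.1, 0, 0, -79, 255, 0.57, -0.615, 0.1, 0, 0, -79, 255, 0.57, -0.615, 0.1, 0, 0, -79, 255, 0.57, -0.615, 0.1, 0, 0, -79, 255],
)

```text
time_s: 2.82
tool_pos: [0.4929, 0.1207, 0.1615]
ee_rot: [180.0, -0.0, 93.0]
force: [0.9, -0.1, -0.1]
gripper_width: -0.0002
grip_force: 0.0
```

```bash
python3 -c "
from h import *
print(env.get_obs()['joint_positions'])"
```

```text
[ 1.37669603e+01 -1.75531702e+00 -6.63361540e+00  8.50736331e+01
 -9.14294515e-03  1.00771181e+02]
```

Request:
carry_out(
  rows=[0.079, 0.048, 0.01, 0, 0, 0, 255, 0.079, 0.048, 0.01, 0, 0, 0, 255, 0.079, 0.048, 0.06, 0, 0, 0, 255, 0.079, 0.048, 0.1, 0, 0, 0, 255, 0.079, 0.048, 0.128, 0, 0, 0, 255, 0.079, 0.048, 0.128, 0, 0, 0, 255, 0.079, 0.048, 0.128, 0, 0, 0, 255],
)

```text
time_s: 3.7
tool_pos: [0.5367, 0.2001, 0.0349]
ee_rot: [179.9, -0.0, 93.0]
force: [-0.2, 0.1, 0.2]
gripper_width: -0.0001
grip_force: 0.0
```

Run:
```python
from h import *
im=env.camera("top"); big=cv2.resize(im,None,fx=4,fy=4,interpolation=2); a=big[600:1000,480:1240]
im=env.camera("scene"); b=cv2.resize(im[180:280,150:340],None,fx=4,fy=4,interpolation=2)
cv2.imwrite("pics/c2.png",cv2.resize(np.vstack([a[:,:760],b]),(570,600)))
```

```text
(no output)
```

View pics/c2.png

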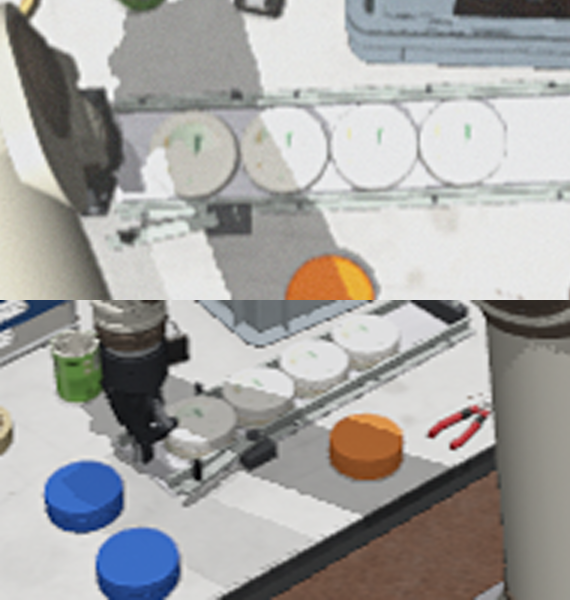

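The gripper stands in the lane behind the shaded rear tin, at (195,155) in the crop's top half, and is clear of the keeper. Next I push.

Request:
carry_out(
  rows=[-0.01, 0, 0.001, 0, 0, 0, 255, -0.02, 0, 0.002, 0, 0, 0, 255, -0.026, 0, 0.002, 0, 0, 0, 255, -0.031, 0, 0.002, 0, 0, 0, 255, -0.036, 0, 0.002, 0, 0, 0, 255, -0.042, 0, 0.002, 0, 0, 0, 255, -0.048, 0, 0.002, 0, 0, 0, 255, -0.054, 0, 0.002, 0, 0, 0, 255, -0.06, 0, 0.002, 0, 0, 0, 255, -0.066, 0, 0.002, 0, 0, 0, 255, -0.072, 0, 0.002, 0, 0, 0, 255, -0.078, 0, 0.002, 0, 0, 0, 255],
)

```text
time_s: 5.3
tool_pos: [0.5401, 0.1216, 0.0315]
ee_rot: [180.0, -0.0, 93.0]
force: [0.6, 3.6, 1.8]
gripper_width: 0.0002
grip_force: 2.0
```

Request:
carry_out(
  rows=[-0.005, 0, 0, 0, 0, 0, 255, -0.01, 0, 0, 0, 0, 0, 255, -0.015, 0, 0, 0, 0, 0, 255, -0.019, 0, 0, 0, 0, 0, 255, -0.022, 0, 0, 0, 0, 0, 255, -0.025, 0, 0, 0, 0, 0, 255, -0.028, 0, 0, 0, 0, 0, 255, -0.03, 0, 0, 0, 0, 0, 255, -0.032, 0, 0, 0, 0, 0, 255],
)

```text
time_s: 6.42
tool_pos: [0.5417, 0.0899, 0.0315]
ee_rot: [180.0, -0.0, 93.0]
force: [-1.0, 4.6, 3.1]
gripper_width: 0.0002
grip_force: 2.3
```

Request:
carry_out(
  rows=[-0.0015, 0, 0, 0, 0, 0, 255, -0.003, 0, 0, 0, 0, 0, 255],
)

```text
time_s: 6.68
tool_pos: [0.5419, 0.087, 0.0315]
ee_rot: [180.0, -0.0, 93.0]
force: [-0.5, 5.1, 3.6]
gripper_width: 0.0
grip_force: 2.4
```

Request:
carry_out(
  rows=[-0.0015, 0, 0, 0, 0, 0, 255, -0.003, 0, 0, 0, 0, 0, 255],
)

```text
time_s: 6.92
tool_pos: [0.5421, 0.084, 0.0315]
ee_rot: [180.0, -0.0, 93.0]
force: [-0.2, 4.3, 3.4]
gripper_width: -0.0001
grip_force: 2.4
```

Request:
carry_out(
  rows=[-0.0015, 0, 0, 0, 0, 0, 255, -0.003, 0, 0, 0, 0, 0, 255],
)

```text
time_s: 7.18
tool_pos: [0.5422, 0.0817, 0.0315]
ee_rot: [180.0, -0.1, 93.0]
force: [-0.9, 12.9, 3.9]
gripper_width: -0.0001
grip_force: 6.6
```

Request:
carry_out(
  rows=[-0.001, 0, 0, 0, 0, 0, 255, -0.002, 0, 0, 0, 0, 0, 255],
)

```text
time_s: 7.42
tool_pos: [0.5422, 0.0813, 0.0316]
ee_rot: [180.0, -0.3, 93.1]
force: [-1.4, 20.3, 2.1]
gripper_width: 0.0004
grip_force: 10.6
```

Request:
carry_out(
  rows=[-0.001, 0, 0, 0, 0, 0, 255, -0.002, 0, 0, 0, 0, 0, 255],
)

```text
time_s: 7.68
tool_pos: [0.5423, 0.0809, 0.0316]
ee_rot: [180.0, -0.5, 93.1]
force: [-1.9, 30.7, 1.9]
gripper_width: 0.0001
grip_force: 15.3
```

The row is home: the force rose to about 30 N while the tool stopped at y = 0.081. Now I back off, rise and go to the near side of the peg with the tool turned.

Request:
carry_out(
  rows=[0.03, 0, 0, 0, 0, 0, 255, 0.07, 0, 0, 0, 0, 0, 255, 0.07, 0, -0.05, 0, 0, 0, 255, 0.07, 0, -0.095, 0, 0, 0, 255, 0.094, -0.113, -0.095, 0, 0, -103, 255, 0.094, -0.113, -0.095, 0, 0, -103, 255, 0.094, -0.113, -0.095, 0, 0, -103, 255, 0.094, -0.113, -0.095, 0, 0, -103, 255, 0.094, -0.113, -0.095, 0, 0, -103, 255, 0.094, -0.113, -0.095, 0, 0, -103, 255, 0.094, -0.113, -0.095, 0, 0, -103, 255, 0.094, -0.113, -0.095, 0, 0, -103, 255],
)

```text
time_s: 9.18
tool_pos: [0.4246, 0.1642, 0.126]
ee_rot: [-179.9, -0.0, 179.2]
force: [-0.3, 1.2, 0.4]
gripper_width: -0.0001
grip_force: 0.0
```

Request:
carry_out(
  rows=[0, 0, 0, 0, 0, -21, 255, 0, 0, 0, 0, 0, -21, 255, 0, 0, 0, 0, 0, -21, 255],
)

```text
time_s: 9.55
tool_pos: [0.4246, 0.1644, 0.126]
ee_rot: [-179.9, -0.1, -160.2]
force: [0.3, 0.5, -0.2]
gripper_width: -0.0002
grip_force: 0.0
```

Run:
```python
from h import *
c={}
for n in("top","scene"):
    im=env.camera(n); c[n]=im
    for t in("tin_1","keeper_peg","keeper_pivot","stop_face"):
        print(n,t,[(round(r["conf"],2),list(np.round(r["point"],3))) for r in env.spot_point(n,t) if r["conf"]>.3 and r["point"][0]>.44])
a=cv2.resize(c["top"][150:250,120:340],(770,350)); b=cv2.resize(c["scene"][170:270,150:340],(475,250)); b=cv2.copyMakeBorder(b,0,0,0,295,0)
cv2.imwrite("pics/c3.png",np.vstack([a,b])); print(env.get_obs()["joint_positions"])
```

```text
top tin_1 [(0.95, [np.float64(0.551), np.float64(-0.064), np.float64(-0.001)]), (0.6, [np.float64(0.525), np.float64(0.287), np.float64(-0.006)]), (0.58, [np.float64(0.558), np.float64(-0.244), np.float64(0.004)]), (0.55, [np.float64(0.547), np.float64(0.027), np.float64(0.002)])]
top keeper_peg [(0.49, [np.float64(0.451), np.float64(0.176), np.float64(0.045)])]
top keeper_pivot [(0.76, [np.float64(0.479), np.float64(0.082), np.float64(0.027)])]
top stop_face [(0.81, [np.float64(0.563), np.float64(-0.288), np.float64(0.006)])]
scene tin_1 [(0.87, [np.float64(0.529), np.float64(0.284), np.float64(-0.0)]), (0.82, [np.float64(0.551), np.float64(-0.062), np.float64(0.003)]), (0.6, [np.float64(0.558), np.float64(-0.242), np.float64(0.004)]), (0.59, [np.float64(0.561), np.float64(-0.152), np.float64(-0.003)]), (0.53, [np.float64(0.545), np.float64(0.025), np.float64(0.002)])]
scene keeper_peg [(0.74, [np.float64(0.458), np.float64(0.18), np.float64(0.046)]), (0.65, [np.float64(0.548), np.float64(-0.088), np.float64(-0.003)])]
scene keeper_pivot [(0.77, [np.float64(0.479), np.float64(0.082), np.float64(0.021)]), (0.32, [np.float64(0.548), np.float64(-0.084), np.float64(-0.001)])]
scene stop_face [(0.61, [np.float64(0.561), np.float64(-0.286), np.float64(0.003)])]
[ 2.12459217e+01 -8.62378289e+00 -1.68557156e+01  8.17660278e+01
 -3.10061644e-03  1.36086044e+00]
```

View pics/c3.png

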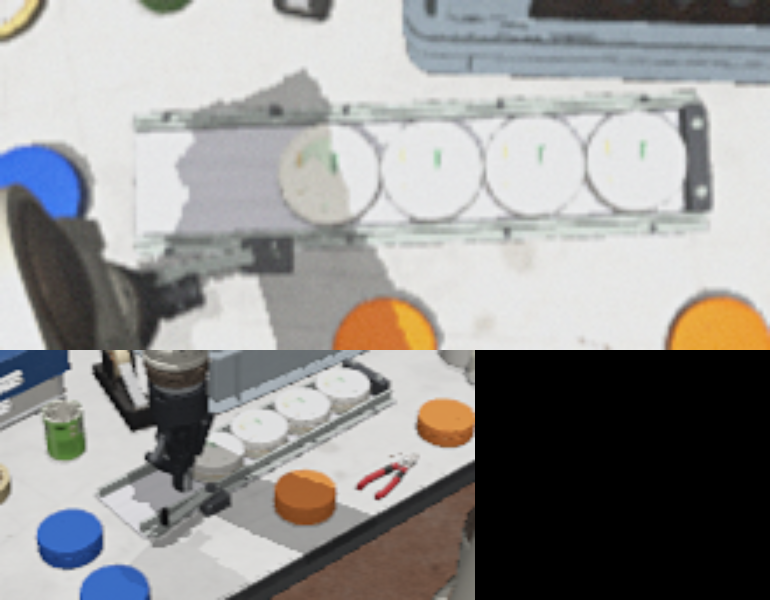

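The picture shows all four tins touching in a row, with the front one against the stop at (690,160) and the keeper still open. Next I compute the peg arc.

Run:
```python
from h import *
from scipy.spatial.transform import Rotation as R
piv=np.array([.479,.0815]); base=np.radians(93)
def pose(q,s):
    a=base-(q-.52); b=np.array([np.cos(a),np.sin(a)]); t=np.array([b[1],-b[0]])
    return np.r_[piv+.098*b-s*t,.057], np.degrees(np.arctan2(t[1],t[0]))+180
cur=(np.array([.4246,.1643,.126]),199.8)
qs=np.r_[np.linspace(.35,1.25,10),np.linspace(1.35,2.09,10)]; ss=np.r_[.024,.019,np.full(18,.017)]
k=0
for n,(q0,q1) in enumerate(((0,10),(10,20))):
    Rc=R.from_euler("xyz",[180,0,cur[1]],degrees=True); out=[]
    for q,s in zip(qs[q0:q1],ss[q0:q1]):
        p,y=pose(q,s); v=Rc.inv().apply(p-cur[0]); out.append([*np.round(v,3),round(-(y-cur[1]),1)])
    for o in out: print(o)
    print(p,y); cur=(p,y)
```

```text
[np.float64(-0.011), np.float64(0.004), np.float64(0.069), np.float64(7.1)]
[np.float64(-0.026), np.float64(0.003), np.float64(0.069), np.float64(12.8)]
[np.float64(-0.038), np.float64(0.002), np.float64(0.069), np.float64(18.5)]
[np.float64(-0.048), np.float64(0.0), np.float64(0.069), np.float64(24.2)]
[np.float64(-0.057), np.float64(-0.003), np.float64(0.069), np.float64(30.0)]
[np.float64(-0.067), np.float64(-0.007), np.float64(0.069), np.float64(35.7)]
[np.float64(-0.075), np.float64(-0.012), np.float64(0.069), np.float64(41.4)]
[np.float64(-0.083), np.float64(-0.017), np.float64(0.069), np.float64(47.2)]
[np.float64(-0.091), np.float64(-0.024), np.float64(0.069), np.float64(52.9)]
[np.float64(-0.098), np.float64(-0.031), np.float64(0.069), np.float64(58.6)]
[0.52719779 0.16850559 0.057     ] 141.1740809554499
[np.float64(-0.01), np.float64(0.001), np.float64(0.0), np.float64(5.7)]
[np.float64(-0.018), np.float64(0.001), np.float64(0.0), np.float64(10.4)]
[np.float64(-0.026), np.float64(0.001), np.float64(0.0), np.float64(15.2)]
[np.float64(-0.034), np.float64(-0.0), np.float64(-0.0), np.float64(19.9)]
[np.float64(-0.042), np.float64(-0.002), np.float64(-0.0), np.float64(24.6)]
[np.float64(-0.05), np.float64(-0.004), np.float64(-0.0), np.float64(29.3)]
[np.float64(-0.058), np.float64(-0.007), np.float64(-0.0), np.float64(34.0)]
[np.float64(-0.065), np.float64(-0.011), np.float64(-0.0), np.float64(38.7)]
[np.float64(-0.072), np.float64(-0.015), np.float64(-0.0), np.float64(43.4)]
[np.float64(-0.079), np.float64(-0.02), np.float64(-0.0), np.float64(48.1)]
[0.57595835 0.10368284 0.057     ] 93.04562616446077
```

Request:
carry_out(
  rows=[0, 0, 0.04, 0, 0, 0, 255, 0, 0, 0.069, 0, 0, 3, 255, -0.011, 0.004, 0.069, 0, 0, 7, 255, -0.018, 0.003, 0.069, 0, 0, 10, 255, -0.026, 0.003, 0.069, 0, 0, 13, 255, -0.038, 0.002, 0.069, 0, 0, 18.5, 255, -0.048, 0, 0.069, 0, 0, 24, 255, -0.057, -0.003, 0.069, 0, 0, 30, 255, -0.067, -0.007, 0.069, 0, 0, 36, 255, -0.075, -0.012, 0.069, 0, 0, 41.5, 255],
)

```text
time_s: 11.3
tool_pos: [0.4994, 0.1795, 0.0573]
ee_rot: [180.0, -0.0, 158.2]
force: [-0.8, 2.0, -1.1]
gripper_width: -0.0003
grip_force: 0.7
```

Run:
```python
from h import *
c={}
for n in("top","scene"):
    c[n]=env.camera(n); print(n,[(round(r["conf"],2),list(np.round(r["point"],3))) for r in env.spot_point(n,"keeper_peg")])
a=cv2.resize(c["top"][150:250,120:340],(770,350)); b=cv2.resize(c["scene"][190:270,150:302],(475,250)); b=cv2.copyMakeBorder(b,0,0,0,295,0)
cv2.imwrite("pics/c4.png",np.vstack([a,b]))
```

```text
top [(0.47, [np.float64(0.55), np.float64(-0.068), np.float64(0.002)]), (0.46, [np.float64(0.511), np.float64(0.17), np.float64(0.045)])]
scene [(0.52, [np.float64(0.518), np.float64(0.174), np.float64(0.045)])]
```

View pics/c4.png

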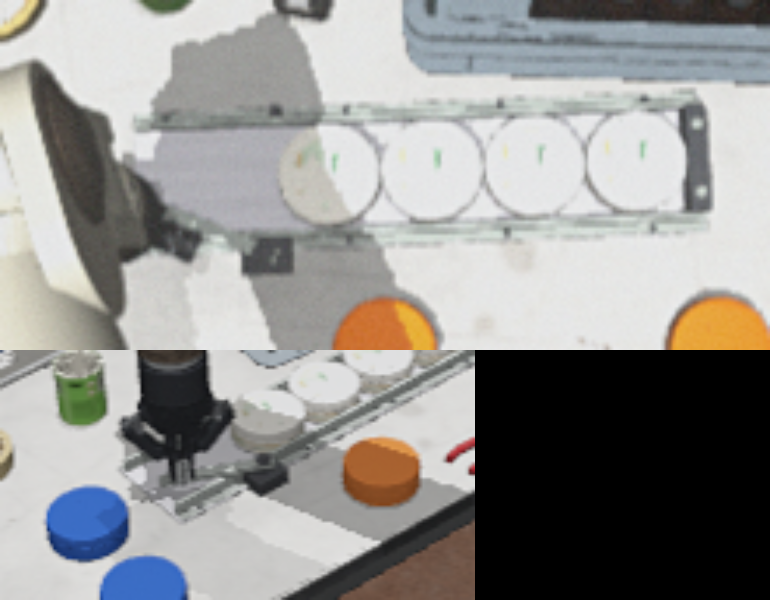

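The bar is following: the peg is now near (.514,.172), and the tins have not moved. Continuing.

Request:
carry_out(
  rows=[-0.01, 0.001, 0, 0, 0, 5.5, 255, -0.018, 0.001, 0, 0, 0, 10.5, 255, -0.026, 0.001, 0, 0, 0, 15, 255, -0.034, 0, 0, 0, 0, 20, 255, -0.042, -0.002, 0, 0, 0, 24.5, 255, -0.05, -0.004, 0, 0, 0, 29.5, 255, -0.058, -0.007, 0, 0, 0, 34, 255, -0.065, -0.011, 0, 0, 0, 38.5, 255, -0.072, -0.015, 0, 0, 0, 43.5, 255, -0.079, -0.02, 0, 0, 0, 48, 255],
)

```text
time_s: 12.75
tool_pos: [0.565, 0.1318, 0.0574]
ee_rot: [-180.0, -0.0, 110.4]
force: [-1.5, 0.7, -0.1]
gripper_width: -0.0001
grip_force: 0.6
```

Request:
carry_out(
  rows=[-0.008, 0.001, 0, 0, 0, 4.5, 255, -0.014, 0.001, 0, 0, 0, 8, 255, -0.02, 0.001, 0, 0, 0, 12, 255, -0.024, 0.001, 0, 0, 0, 15, 255, -0.027, 0.001, 0, 0, 0, 17, 255],
)

```text
time_s: 13.38
tool_pos: [0.5754, 0.1068, 0.0575]
ee_rot: [-180.0, -0.0, 93.4]
force: [-1.6, 1.2, -0.0]
gripper_width: 0.0001
grip_force: 0.6
```

Not yet at the stop, so I push on slowly until the force rises.

Request:
carry_out(
  rows=[-0.002, 0, 0, 0, 0, 0, 255, -0.004, 0, 0, 0, 0, 0, 255],
)

```text
time_s: 13.62
tool_pos: [0.5758, 0.1029, 0.0575]
ee_rot: [-180.0, -0.0, 93.5]
force: [-1.2, 8.6, -0.3]
gripper_width: 0.0002
grip_force: 4.4
```

Request:
carry_out(
  rows=[-0.0015, 0, 0, 0, 0, 0, 255, -0.003, 0, 0, 0, 0, 0, 255],
)

```text
time_s: 13.88
tool_pos: [0.5758, 0.1025, 0.0576]
ee_rot: [-180.0, -0.3, 93.6]
force: [-2.5, 21.0, -0.2]
gripper_width: -0.0003
grip_force: 10.5
```

Request:
carry_out(
  rows=[-0.001, 0, 0, 0, 0, 0, 255, -0.002, 0, 0, 0, 0, 0, 255],
)

```text
time_s: 14.12
tool_pos: [0.5759, 0.1022, 0.0577]
ee_rot: [-180.0, -0.5, 93.7]
force: [-3.5, 28.6, -0.3]
gripper_width: -0.0
grip_force: 14.4
```

The keeper is on its stop: 29 N with the tool at y = 0.102, against a predicted 0.104. Withdrawing.

Request:
carry_out(
  rows=[0, 0, 0, 0, 0, 0, 255, 0.01, 0, 0, 0, 0, 0, 255, 0.05, 0, 0, 0, 0, 0, 255, 0.05, 0, -0.06, 0, 0, 0, 255, 0.06, -0.05, -0.12, 0, 0, 0, 255, 0.06, -0.11, -0.17, 0, 0, 0, 255, 0.06, -0.16, -0.17, 0, 0, 0, 255, 0.06, -0.16, -0.17, 0, 0, 0, 255],
)

```text
time_s: 15.12
tool_pos: [0.4112, 0.1479, 0.2298]
ee_rot: [179.8, -0.0, 93.5]
force: [1.0, 0.1, 0.9]
gripper_width: 0.0001
grip_force: 0.0
```

Run:
```python
from h import *
c={}
for n in("top","scene"):
    c[n]=env.camera(n)
    for t in("tin_1","keeper_peg"): print(n,t,[(round(r["conf"],2),[float(x) for x in np.round(r["point"],3)]) for r in env.spot_point(n,t) if r["point"][0]>.45])
a=cv2.resize(c["top"][150:250,120:340],(770,350)); b=cv2.resize(c["scene"][190:270,150:302],(475,250)); b=cv2.copyMakeBorder(b,0,0,0,295,0)
cv2.imwrite("pics/c5.png",np.vstack([a,b])); print(env.get_obs()["force"],env.get_obs()["time_s"])
```

```text
top tin_1 [(0.82, [0.552, -0.067, 0.001]), (0.79, [0.555, -0.151, 0.001]), (0.74, [0.556, -0.241, 0.005]), (0.68, [0.525, 0.289, -0.002]), (0.57, [0.545, 0.026, 0.005])]
top keeper_peg [(0.5, [0.575, 0.086, 0.042])]
scene tin_1 [(0.72, [0.546, 0.028, 0.003]), (0.69, [0.556, -0.241, 0.005]), (0.65, [0.551, -0.063, 0.004]), (0.54, [0.56, -0.154, 0.002])]
scene keeper_peg [(0.53, [0.578, 0.086, 0.045])]
[ 0.47489063 -0.2152131   0.00632908] 15.425
```

View pics/c5.png

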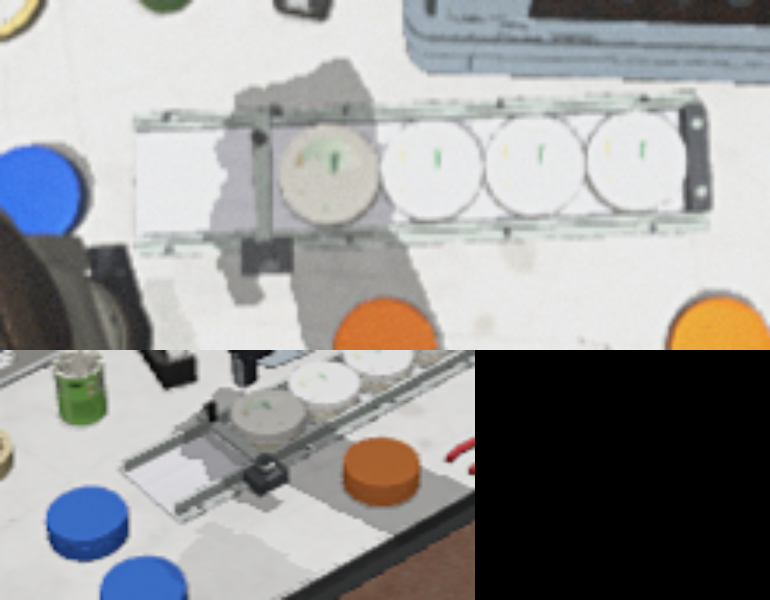

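The keeper bar lies straight across the lane at x≈262 px, with the peg at (260,138), just behind the rear tin at (330,173). The row is tight against the stop and the arm is clear.

```bash
python3 -c "
from station import env
print(env.sign_off())"
```

```text
the job is handed in; nothing more can be done
None
```

The job is handed in with the four tins touching and home against the end stop, the keeper across the lane on its stop, and the arm clear at about 15 s; the hand-in gave no verdict.

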